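Tuck a label holder behind the rack lip and hold it home

ROBOT

A 6-joint arm with a two-finger parallel gripper is mounted at the origin on a cart in front of the work surface, level with it; the furniture and walls round the work are solid. World frame = base frame: x ahead of the robot, y to its left, z up, the work surface at z = 0. Lengths are in m, angles in rad, forces in N, time in s.
With the tool pointing down it reaches from about 0.3 to 1 m from the base axis. Payload 5.1 kg.
Tool frame: the origin (TCP) lies between the finger pads; the fingertips stand 11 mm ahead of it and the grasp point (between the pads) lies 8 mm behind it; z points along the fingers, y is the line along which they close (so a half turn about z gives the same grasp; the last joint's range is limited). The gripper opens to 95 mm and grips with 3 to 60 N. Pads are 20 mm wide; open, the fingers measure 119 mm over their backs; the gripper's body (75 mm by 180 mm) begins 59 mm behind the grasp point.
Start: joints at [1.106, 0.124, 1.65, -0, 1.367, -0.083], TCP at [0.242, 0.603, 0.188] pointing down, gripper open.
Joint ranges: [-2.61, 2.61], [-1.02, 2.33], [0.03, 2.71], [-1.35, 4.49], [0.32, 2.68], [-2.91, 2.91]. Speed limits (rad/s): [2.57, 2.57, 3.14, 3.14, 3.14, 3.14].

INTERFACE

Orientations are given as a unit quaternion [w, x, y, z].
In Python, from rig import ctrl gives the robot as it stands.
- The arm moves only by the tool jog_arm, never from a script. Its argument "series" is a list of rows, each an object with "slide": the shift along the world's x, y, z in m, a list of three; "delta_rot": the turn, a rotation vector about the world's x, y, z in degrees, a list of three. In form: [{"slide": [tx, ty, tz], "delta_rot": [rx, ry, rz]}, ...]. A call has 1 to 12 rows; each row is the pose to reach, as a shift and turn from the pose commanded when the call began; what a row does not reach only later rows make up. A row lasts 1/12 s, in which the tool goes at most 41.7 mm and 7.16 degrees, less where a joint would pass 70% of its speed; a pose out of reach is approached as far as the arm can. A call with a gripper value outside its range is refused whole. "jaw" is the opening, from 0 (shut) to 1 (fully open), set as the call begins (left out, the last holds). The fingers move at their own pace and stop on an object; "squeeze" is the grip in N (left out, the last holds). Time passes only in rows, so rows that repeat a pose let the fingers close. It gives the time, the measured TCP pose, the force, the opening and the grip force at its end, in the units of the state.
- ctrl.state(): the state, without advancing time (a new reading comes with each control period).
- ctrl.snapshot(name): name is "scene" or "side" or "wrist"; returns a dict with "frame" (384x512x3 uint8, blue, green, red), "fx", "fy", "cx", "cy" (pixels), "rvec" (rotation vector, rad) and "tvec" (3), from world to camera coordinates, as OpenCV has them. Camera axes: x right, y down, z forward; pixel columns grow to the right and rows downward; lengths in m; the calibration is good to about 2 mm. A picture is of the moment at which its call begins. There is no depth.
- ctrl.job_done(): hands the job in; it is judged then, once.
The state is a dict: "time": time; "joints": joint angles; "joint_velocities": joint speeds; "tau": joint torques, N m; "tcp_pos": TCP position; "ee_rot": TCP orientation; "contact_force": force on the tool from outside, world axes, zero at the start; "wrist_torque": the same for the moment, N m; "gripper_width": opening from 0.0 (shut) to 1.0 (fully open); "grasp_force": force on a finger pad.
Only numpy, scipy, OpenCV 4.12 (cv2) and the standard library are available. Lean on these libraries where they do the work, as an engineer would, in place of code of your own. Each camera call takes 0.05 s, during which the arm holds its last target. There are 200 camera calls.

TASK

Take the upright label holder out of its caddy and lay it flat against the rack's front panel, above the middle of the lip, window side facing out; then slide it down behind the lip onto the sprung bar and push it fully home against the spring. Finish while still holding it pressed home; do not let go. Leave the two tins and the hex driver where they are.

Things in the scene. Friction and masses are not known exactly. Their poses are not given: they have to be found in the camera images.
- holder: Label holder: white plastic plate 90 mm wide (its y), 6 mm thick (its x), 105 mm tall (its z), 0.06 to 0.12 kg; its top 24 mm is a 12 mm thick grip bead. Origin: middle of its underside. Its x points out of the plain back; the window side with a paper label in a frame 2 mm proud (32 to 76 mm up) faces -x. It starts upright and loose in the caddy, window towards the robot.
- holder_grip (a point): Centre of the label holder's grip bead (12 mm thick, 90 mm wide, 24 mm tall): 93 mm above the plate's lower edge, 12 mm below its top, on the plate's mid-plane. Axes as body holder. With the holder home it is 87 mm above point slot.
- holder_foot (a point): Middle of the lower edge of the label holder's plain back face: 3 mm along the holder's +x from its mid-plane and 93 mm below holder_grip. Axes as body holder.
- caddy: Fixed grey plastic block 60 mm (x) by 120 mm (y) by 34 mm tall, origin at the centre of its underside. One slot along its y, in the middle, 8 mm wide, 98 mm long, floor 8 mm above the worktop, so the holder stands 26 mm deep in it and is drawn straight up.
- front_panel: Front panel of the fixed aluminium sample rack: upright sheet 4 mm thick (x), 182 mm wide (y), 92 mm tall from the worktop. Origin at its foot, midway through the thickness; its front face is 2 mm towards -x (the robot's side).
- slot (a point): Point on the front face of the front panel, at its middle, level with the top of the resting sprung bar, 36 mm above the worktop. x points level into the panel (away from the robot), y along the panel, z up. The label channel lies in front of the panel here, an upward-open gap 10 mm wide (x -10 to 0 mm) and 121 mm long (y -60.5 to +60.5 mm, ends closed). The panel's top edge is 56 mm above.
- lip_top (a point): Middle of the top of the lip's straight part, on the side facing the panel: 10 mm in front of the panel face, 20 mm above point slot; axes as slot. The lip is a 3 mm aluminium strip along the channel; above this point a flare leans out from the panel to guide things in, ending 29 mm above point slot and 21 mm in front of the panel.
- rack: The fixed aluminium sample rack, 182 mm wide (y), 130 mm deep behind the front panel's face (x); origin on the worktop, 60 mm behind the panel's front face. Its deck, 50 mm above the worktop, carries two tins whose tops are 85 mm above the worktop.
- spring_bar (a joint): Sprung steel bar that forms the floor of the channel, 8 mm wide and 118 mm long: 0 at rest (up), grows as it is pressed down, 0.006 (m) at its hard stop, which is fully home. It begins to move at about 4 N and takes about 12 N at the stop; it springs back up when let go.
- tin_a: Round tin 60 mm across and 35 mm tall, one of two on the rack's deck; origin at the centre of its underside. To be left alone.
- tin_b: The other tin, same size and origin. To be left alone.
- driver_mid (a point): Hex driver lying on the worktop to the right of the caddy, 195 mm long, 24 mm wide, 21 mm high; this point is its middle, 10 mm up. To be left alone.
Things that resemble listed ones, but are neither listed nor needed, are in the scene too. Of the things that look like the holder, the smaller one is meant.

How it is judged:
By the outcome, as a careful person would: the job done as asked, in the order asked, and still so for the second after the job is handed in, while the arm keeps its last pose, push and grip.
It also fails if it takes over 40 s, if anything falls off the work surface, if the arm or the gripper's body presses on something with over 40 N, if the wrist force passes 120 N, or if a joint passes its speed limit or range.

## Working session

There is one attempt and no reset: what is moved stays moved. The work goes in short steps, Python scripts to look and compute and a tool call to move; the robot and the scene stay as the last step left them, time stands still between calls to the robot, and variables do not carry over. Pictures are saved under pics/ and viewed, at most 10 in all, crops included, and the job is handed in when it is done.

Besides the shell and the picture viewer there is one more tool, called after ">>>" in YAML: its name, and indented under it one key for each argument. jog_arm: Moves the arm, as the interface text tells. Its arguments: {"type":"object","properties":{"series":{"type":"array"},"jaw":{"type":"number"},"squeeze":{"type":"number"}},"required":["series"]}

```bash
mkdir -p pics; cat > h.py <<'E'
import numpy as np,cv2,json
from rig import ctrl
def snap(n,f):
    s=ctrl.snapshot(n); cv2.imwrite(f'pics/{f}.png',s['frame'])
    d={k:np.array(s[k]).tolist() for k in('fx','fy','cx','cy','rvec','tvec')}; json.dump(d,open(f'pics/{f}.json','w')); return s
def load(f):
    d=json.load(open(f'pics/{f}.json')); K=np.array([[d['fx'],0,d['cx']],[0,d['fy'],d['cy']],[0,0,1.]])
    return K,cv2.Rodrigues(np.array(d['rvec']))[0],np.array(d['tvec']).ravel()
def proj(f,P):
    K,R,t=load(f); p=(np.atleast_2d(P)@R.T+t)@K.T; return p[:,:2]/p[:,2:]
def back(f,uv,z=None,x=None):
    K,R,t=load(f); c=-R.T@t; out=[]
    for u,v in np.atleast_2d(uv):
        r=R.T@np.linalg.solve(K,[u,v,1]); s=(z-c[2])/r[2] if z is not None else (x-c[0])/r[0]; out.append(c+s*r)
    return np.round(out,4)
E
python3 - <<'E'
from h import *
for n in('scene','side'):
    s=snap(n,n+'0'); K,R,t=load(n+'0'); print(n,(-R.T@t).round(3),R[2].round(3),s['fx'])
a=cv2.imread('pics/scene0.png');b=cv2.imread('pics/side0.png')
cv2.imwrite('pics/s0.png',cv2.resize(a,(800,600),interpolation=2));cv2.imwrite('pics/d0.png',cv2.resize(b,(800,600),interpolation=2))
print(ctrl.state())
E
```

```text
scene [-0.101 -0.111  0.711] [ 0.681  0.325 -0.656] 350.2717552457082
side [0.421 0.625 0.853] [ 0.15  -0.488 -0.86 ] 371.53031366642136
{'time': 0.1, 'joints': array([ 1.10639069e+00,  1.24499865e-01,  1.65152619e+00,  4.51169583e-05,
        1.36749038e+00, -8.26076202e-02]), 'joint_velocities': array([ 0.00048051, -0.00206701, -0.00458841, -0.00037898,  0.00049499,
        0.00017984]), 'tau': array([ 8.04414467e-04, -4.18880439e+01, -3.61096215e+01,  7.76932435e-02,
        4.61855577e-02, -5.03347951e-05]), 'tcp_pos': array([0.24192036, 0.60262854, 0.18637785]), 'ee_rot': array([-2.81083675e-04,  1.89746056e-01,  9.81832729e-01, -9.20168758e-04]), 'contact_force': array([-0.36630364,  0.34859659, -0.41994536]), 'wrist_torque': array([0.02338626, 0.04512189, 0.03095861]), 'grasp_force': 0.0, 'gripper_width': 1.00044509982202}
```

View pics/s0.png

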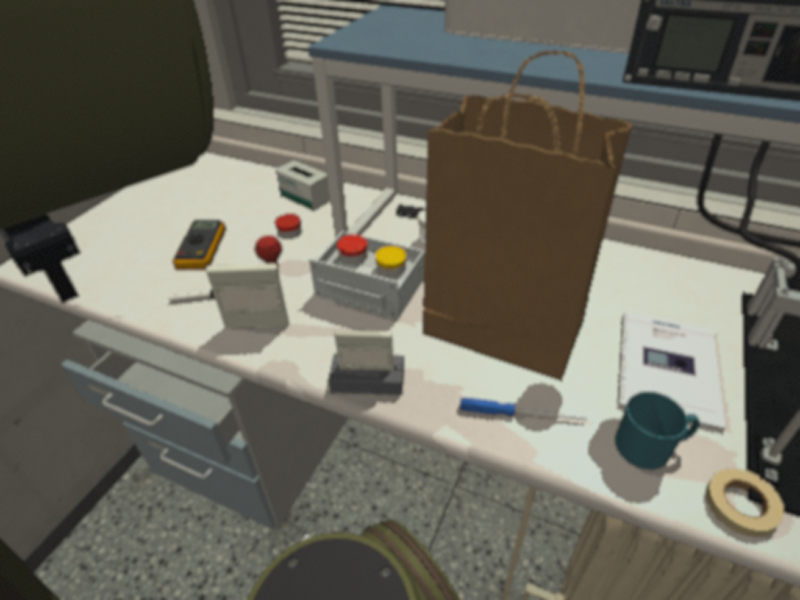

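View pics/d0.png

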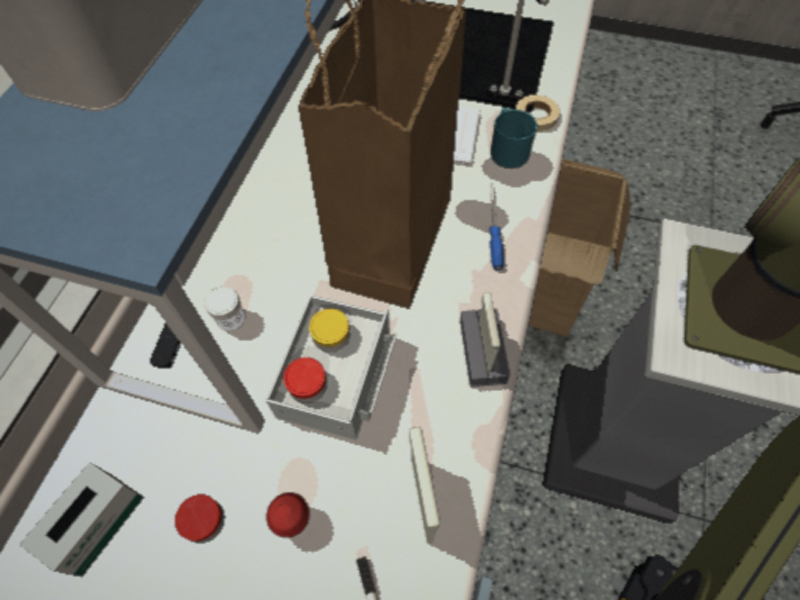

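The scene view shows the small holder in its caddy at (365,360) and the rack at (368,275) with the paper bag close on its right. The larger decoy stands at (248,300). In the side view the caddy is at (487,345) and the rack at (335,365). I'll zoom in next to measure corners.

```bash
python3 - <<'E'
from h import *
a=cv2.imread('pics/scene0.png');b=cv2.imread('pics/side0.png')
c1=cv2.resize(a[145:260,190:280],None,fx=5,fy=5,interpolation=2) #450x575
cv2.imwrite('pics/c1.png',c1)
c2=cv2.resize(b[180:290,165:335],None,fx=4.7,fy=4.7,interpolation=2)
cv2.imwrite('pics/c2.png',c2); print(c2.shape)
E
```

```text
(517, 799, 3)
```

View pics/c1.png

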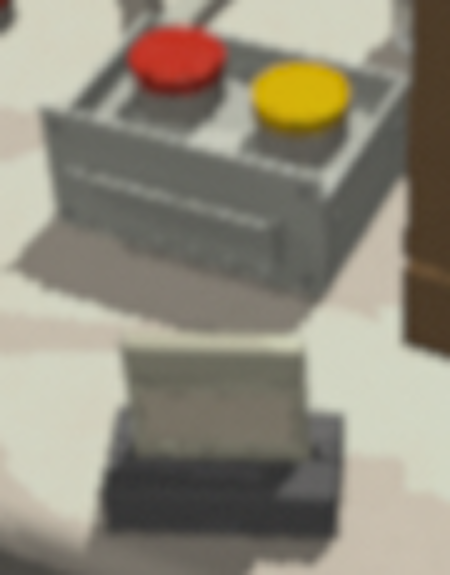

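View pics/c2.png

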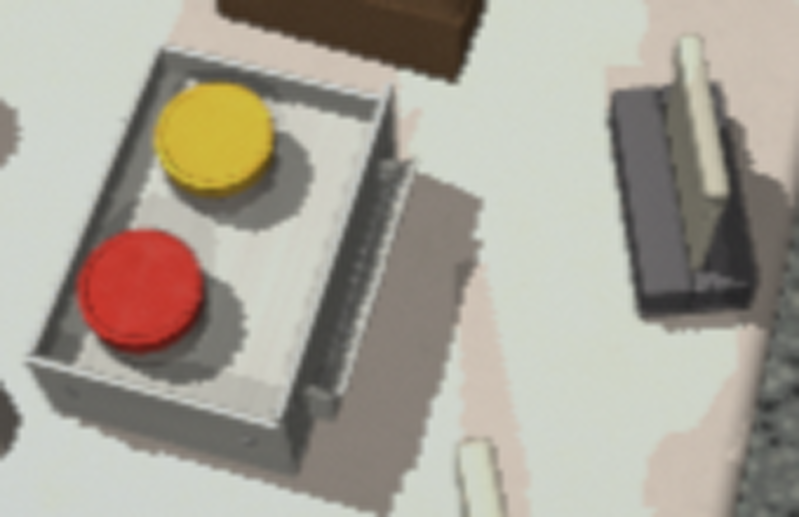

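```bash
cat > fit.py <<'E'
from h import *
from scipy.optimize import least_squares
def S(u,v): return ((u+.5)/5-.5+190,(v+.5)/5-.5+145)
def D(u,v): return ((u+.5)/4.7-.5+165,(v+.5)/4.7-.5+180)
def fit(name,obs,g):
    def pts(p):
        c,s=np.cos(p[2]),np.sin(p[2]); L=np.array([o[1] for o in obs],float)/1000
        return np.c_[p[0]+c*L[:,0]-s*L[:,1],p[1]+s*L[:,0]+c*L[:,1],L[:,2]]
    def res(p):
        P=pts(p); return np.array([proj(o[0],q)[0]-o[2] for o,q in zip(obs,P)]).ravel()
    r=least_squares(res,g,loss='soft_l1'); print(name,r.x.round(4),'yaw deg',np.degrees(r.x[2]).round(2)); print(res(r.x).reshape(-1,2).round(1).tolist()); return r.x
E
python3 - <<'E'
from fit import *
s,d='scene0','side0'
fit('caddy',[(d,(30,-60,34),D(612,93)),(d,(30,60,34),D(640,297)),(d,(-30,60,34),D(752,288)),(s,(-30,60,34),S(107,487)),(s,(-30,-60,34),S(338,492)),(s,(-30,60,0),S(107,528)),(s,(-30,-60,0),S(333,537)),(s,(30,60,34),S(125,410)),(s,(30,-60,34),S(343,415))],[.4,0.1,0])
fit('holder',[(s,(-6,45,113),S(123,347)),(s,(-6,-45,113),S(303,351)),(s,(-6,45,89),S(132,383)),(s,(-6,-45,89),S(305,390)),(d,(6,-45,113),D(675,40)),(d,(-6,-45,113),D(700,38)),(d,(-6,45,113),D(727,190)),(d,(6,45,113),D(705,197))],[.4,0.1,0])
fit('rack(front face)',[(s,(0,91,92),S(43,110)),(s,(0,-91,92),S(325,188)),(s,(0,91,0),S(63,215)),(s,(0,-91,0),S(312,290)),(d,(0,-91,92),D(393,90)),(d,(0,91,92),D(280,425)),(d,(0,91,0),D(297,472)),
(d,(-21,-60,65),D(413,165)),(s,(-21,60,65),S(68,168)),(s,(-21,-60,65),S(275,225))],[.6,0.2,0])
E
```

```text
caddy [0.4146 0.2017 0.3542] yaw deg 20.29
[[-0.1, -1.2], [0.1, -0.5], [1.5, -0.3], [-1.8, -0.5], [-0.3, 0.5], [-0.3, -0.1], [1.0, 0.1], [-1.4, -2.7], [0.4, -2.0]]
holder [0.4137 0.2015 0.3617] yaw deg 20.73
[[-0.9, -1.0], [0.4, -0.7], [-1.6, -1.3], [0.4, -1.5], [0.5, -1.6], [0.3, -1.6], [0.9, 0.8], [0.2, -0.3]]
rack(front face) [0.566  0.3054 0.0136] yaw deg 0.78
[[-0.8, -2.1], [-0.4, -2.6], [-0.9, 0.6], [3.1, 1.1], [-0.1, -2.5], [0.1, -1.9], [-0.3, 1.1], [0.8, 0.2], [0.9, 0.2], [-3.3, -0.8]]
```

>>> jog_arm:
  series:
    - {"slide": [0,0,0.04],"delta_rot": [0,0,-5]}
    - {"slide": [0,0,0.07],"delta_rot": [0,0,-10]}
    - {"slide": [0.04,-0.08,0.07],"delta_rot": [0,0,-16]}
    - {"slide": [0.055,-0.12,0.07],"delta_rot": [0,0,-22]}
    - {"slide": [0.07,-0.16,0.07],"delta_rot": [0,0,-28]}
    - {"slide": [0.085,-0.2,0.07],"delta_rot": [0,0,-34]}
    - {"slide": [0.1,-0.24,0.07],"delta_rot": [0,0,-40]}
    - {"slide": [0.12,-0.28,0.07],"delta_rot": [0,0,-46]}
    - {"slide": [0.14,-0.32,0.07],"delta_rot": [0,0,-47.5]}
    - {"slide": [0.155,-0.36,0.07],"delta_rot": [0,0,-47.5]}
    - {"slide": [0.17,-0.4,0.07],"delta_rot": [0,0,-47.5]}
    - {"slide": [0.172,-0.401,0.07],"delta_rot": [0,0,-47.5]}
  jaw: 1
  squeeze: 40

```text
time: 1.1
tcp_pos: [0.4063, 0.2184, 0.2572]
ee_rot: [-0.0, 0.569, 0.822, -0.0]
contact_force: [0.7, 1.0, 0.2]
gripper_width: 1.002
grasp_force: 0.0
```

>>> jog_arm:
  series:
    - {"slide": [0,0,0],"delta_rot": [0,0,0]}
    - {"slide": [0,0,0],"delta_rot": [0,0,0]}
    - {"slide": [0,0,0],"delta_rot": [0,0,0]}

```text
time: 1.35
tcp_pos: [0.4062, 0.2204, 0.2573]
ee_rot: [-0.0, 0.569, 0.822, -0.0]
contact_force: [0.4, -0.1, 0.0]
gripper_width: 0.999
grasp_force: 0.0
```

```bash
python3 - <<'E'
from h import *
s=snap('wrist','w1'); cv2.imwrite('pics/w1v.png',cv2.resize(s['frame'],(800,600),interpolation=2))
K,R,t=load('w1'); print((-R.T@t).round(3),R.round(2).tolist(),s['fx']); st=ctrl.state(); print(st['tcp_pos'],st['ee_rot'],st['joints'])
for P in [(.4137,.2015,.113)]: print(proj('w1',P)*800/512)
E
```

```text
[0.376 0.3   0.455] [[0.94, 0.35, 0.0], [0.34, -0.89, 0.3], [0.1, -0.28, -0.96]] 318.1411671787301
[0.40589321 0.22103273 0.25726917] [-3.41012023e-04  5.68761596e-01  8.22502351e-01 -1.18124277e-04] [ 3.82115654e-01 -3.40249534e-01  1.96127566e+00  4.39453104e-04
  1.52113953e+00  2.12963096e-02]
[[395.69562425 306.21540255]]
```

View pics/w1v.png

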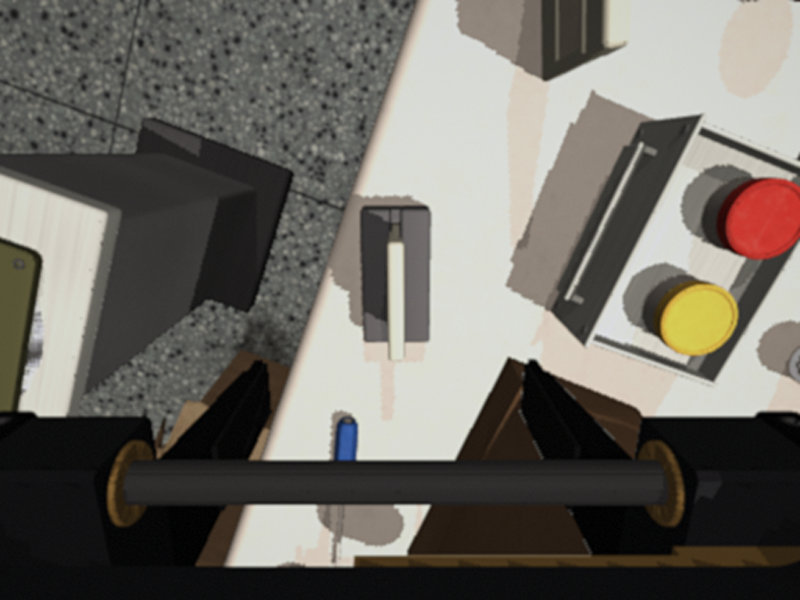

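Wrist view: the bead top spans (388–405, 241–360) and the caddy top (362–430, 208–342). The rack panel's top edge runs (702,117) to (590,345) and the flare edge (653,147) to (573,300). I'll refit with these.

```bash
python3 - <<'E'
from fit import *
f='w1'
W=lambda u,v:((u+.5)*.64-.5,(v+.5)*.64-.5)
fit('holder',[(f,(-6,45,113),W(388,241)),(f,(6,45,113),W(404,241)),(f,(6,-45,113),W(405,360)),(f,(-6,-45,113),W(389,360))],[.41,.2,.35])
fit('caddy',[(f,(-30,60,34),W(362,208)),(f,(30,60,34),W(430,208)),(f,(30,-60,34),W(430,342)),(f,(-30,-60,34),W(363,341))],[.41,.2,.35])
fit('rack',[(f,(0,91,92),W(700,116)),(f,(0,-91,92),W(587,346)),(f,(0,91,0),W(642,119)),(f,(0,-91,0),W(553,303)),(f,(-22,60.5,65),W(655,147)),(f,(-22,-60.5,65),W(573,301))],[.566,.305,.01])
fit('racktop',[(f,(0,91,92),W(700,116)),(f,(0,-91,92),W(587,346))],[.566,.305,.01])
fit('flare',[(f,(-22.5,60.5,65),W(655,147)),(f,(-22.5,-60.5,65),W(573,301))],[.566,.305,.01])
E
```

```text
holder [0.4131 0.2042 0.3679] yaw deg 21.08
[[-0.4, -0.4], [0.4, -0.4], [0.0, 0.4], [-0.0, 0.5]]
caddy [0.4134 0.2036 0.3599] yaw deg 20.62
[[-1.0, -0.3], [1.5, -0.3], [-0.3, 0.1], [0.2, 0.7]]
rack [0.5673 0.3079 0.0207] yaw deg 1.19
[[4.0, -1.9], [1.0, 1.1], [0.1, 1.5], [0.0, 5.8], [-10.9, -0.2], [-3.0, -4.4]]
racktop [0.5653 0.3056 0.0347] yaw deg 1.99
[[0.3, -0.9], [-0.3, 2.5]]
flare [ 0.5757  0.309  -0.0523] yaw deg -2.99
[[-0.4, 1.4], [0.5, -5.5]]
```

>>> jog_arm:
  series:
    - {"slide": [0.007,-0.017,0],"delta_rot": [0,0,0]}
    - {"slide": [0.007,-0.017,-0.03],"delta_rot": [0,0,0]}
    - {"slide": [0.007,-0.017,-0.06],"delta_rot": [0,0,0]}
    - {"slide": [0.007,-0.017,-0.09],"delta_rot": [0,0,0]}
    - {"slide": [0.007,-0.017,-0.12],"delta_rot": [0,0,0]}
    - {"slide": [0.007,-0.017,-0.145],"delta_rot": [0,0,0]}
    - {"slide": [0.007,-0.017,-0.162],"delta_rot": [0,0,0]}
    - {"slide": [0.007,-0.017,-0.164],"delta_rot": [0,0,0]}
    - {"slide": [0.007,-0.017,-0.164],"delta_rot": [0,0,0]}
    - {"slide": [0.007,-0.017,-0.164],"delta_rot": [0,0,0]}

```text
time: 2.23
tcp_pos: [0.4137, 0.2046, 0.0947]
ee_rot: [0.0, 0.568, 0.823, 0.001]
contact_force: [1.5, -1.3, 0.7]
gripper_width: 1.001
grasp_force: 0.0
```

>>> jog_arm:
  series:
    - {"slide": [0,0,0],"delta_rot": [0,0,0]}
    - {"slide": [0,0,0],"delta_rot": [0,0,0]}
    - {"slide": [0,0,0],"delta_rot": [0,0,0]}
    - {"slide": [0,0,0],"delta_rot": [0,0,0]}
    - {"slide": [0,0,0],"delta_rot": [0,0,0]}
    - {"slide": [0,0,0],"delta_rot": [0,0,0]}
    - {"slide": [0,0,0],"delta_rot": [0,0,0]}
    - {"slide": [0,0,0],"delta_rot": [0,0,0]}
    - {"slide": [0,0,0],"delta_rot": [0,0,0]}
    - {"slide": [0,0,0],"delta_rot": [0,0,0]}
    - {"slide": [0,0,0],"delta_rot": [0,0,0]}
    - {"slide": [0,0,0],"delta_rot": [0,0,0]}
  jaw: 0
  squeeze: 40

```text
time: 3.23
tcp_pos: [0.4133, 0.2034, 0.0935]
ee_rot: [-0.0, 0.569, 0.822, -0.0]
contact_force: [0.6, -0.1, 0.1]
gripper_width: 0.218
grasp_force: 0.0
```

>>> jog_arm:
  series:
    - {"slide": [0,0,0],"delta_rot": [0,0,0]}
    - {"slide": [0,0,0],"delta_rot": [0,0,0]}
    - {"slide": [0,0,0],"delta_rot": [0,0,0]}
    - {"slide": [0,0,0],"delta_rot": [0,0,0]}
    - {"slide": [0,0,0],"delta_rot": [0,0,0]}
    - {"slide": [0,0,0],"delta_rot": [0,0,0]}

```text
time: 3.73
tcp_pos: [0.4133, 0.2034, 0.0935]
ee_rot: [-0.0, 0.569, 0.822, -0.0]
contact_force: [-0.4, 0.1, -0.2]
gripper_width: 0.0
grasp_force: 0.0
```

```bash
python3 - <<'E'
from h import *
s=snap('side','d1'); w=snap('wrist','w2')
a=cv2.resize(s['frame'][150:300,180:350],(400,353),interpolation=2);b=cv2.resize(w['frame'],(400,300),interpolation=2)
o=np.zeros((353,800,3),np.uint8);o[:,:400]=a;o[:300,400:]=b;cv2.imwrite('pics/m1.png',o);print(ctrl.state())
E
```

```text
{'time': 3.8333, 'joints': array([ 3.40594922e-01, -2.30942016e-01,  2.15300827e+00, -1.72897990e-05,
        1.21952377e+00, -1.93462943e-02]), 'joint_velocities': array([-0.00218174, -0.00023536, -0.00076042,  0.00019716,  0.0005704 ,
       -0.00095632]), 'tau': array([-2.92973251e-03, -2.35299790e+01, -3.41480184e+01,  7.63287954e-02,
        3.78768006e-02, -6.94872597e-05]), 'tcp_pos': array([0.41333639, 0.2033502 , 0.09355055]), 'ee_rot': array([ 7.35257142e-06,  5.69111244e-01,  8.22260538e-01, -3.68151779e-06]), 'contact_force': array([-0.21148307,  0.66497439,  0.47162837]), 'wrist_torque': array([-0.04399536, -0.00023773, -0.02158424]), 'grasp_force': 0.0, 'gripper_width': 0.0025880355574141984}
```

View pics/m1.png

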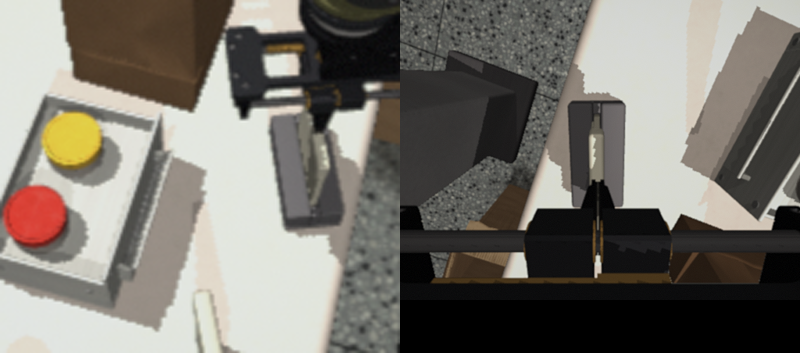

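```bash
python3 - <<'E'
from h import *
P=np.array([[.4133,.2034,z] for z in(.0825,.113,.15,.2)])
def m(f): 
    p=proj(f,P); return ((p-[180,150])*400/170 if f=='d1' else p*400/512+[400,0]).round(0).tolist()
print('side',m('d1'),'wrist',m('w2'))
w=cv2.imread('pics/w2.png');d=cv2.imread('pics/d1.png')
o=np.zeros((600,800,3),np.uint8)
o[:,:440]=cv2.resize(w[110:290,190:322],(440,600),interpolation=2)
o[:,440:]=cv2.resize(d[150:255,275:338],(360,600),interpolation=2)
cv2.imwrite('pics/m2.png',o)
E
```

```text
side [[312.0, 142.0], [316.0, 127.0], [321.0, 108.0], [329.0, 79.0]] wrist [[598.0, 175.0], [598.0, 189.0], [598.0, 214.0], [598.0, 273.0]]
```

View pics/m2.png

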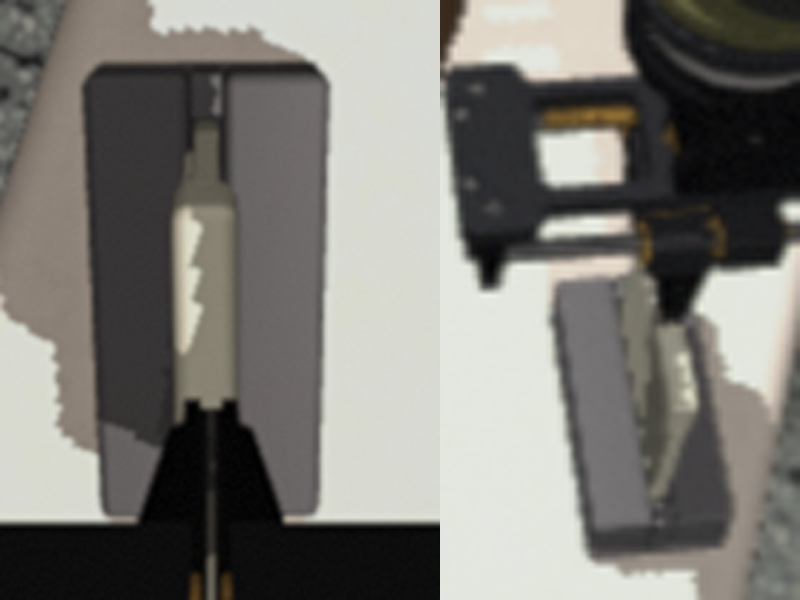

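```bash
python3 - <<'E'
from h import *
def tri(a,b):
    A=[load('w2'),load('d1')]; P=[K@np.c_[R,t] for K,R,t in A]
    X=cv2.triangulatePoints(P[0],P[1],np.array(a,float).reshape(2,1),np.array(b,float).reshape(2,1)); X=(X[:3]/X[3]).ravel()
    print(X.round(4),proj('w2',X).round(1),proj('d1',X).round(1))
tri((253,231.5),(316,206))
# crossbar ends? finger base edge
for k in (300,): pass
E
```

```text
[0.4087 0.2159 0.1275] [[253.2 232. ]] [[316.  206.1]]
```

>>> jog_arm:
  series:
    - {"slide": [0,0,0.02],"delta_rot": [0,0,0]}
    - {"slide": [0,0,0.02],"delta_rot": [0,0,0]}
    - {"slide": [0,0,0.02],"delta_rot": [0,0,0]}
    - {"slide": [0,0,0.02],"delta_rot": [0,0,0]}
    - {"slide": [0,0,0.02],"delta_rot": [0,0,0]}
    - {"slide": [0,0,0.02],"delta_rot": [0,0,0]}
    - {"slide": [0,0,0.02],"delta_rot": [0,0,0]}
    - {"slide": [0,0,0.02],"delta_rot": [0,0,0]}
  jaw: 1

```text
time: 4.5
tcp_pos: [0.4131, 0.2033, 0.1131]
ee_rot: [-0.0, 0.569, 0.822, -0.0]
contact_force: [-0.3, -0.1, 0.2]
gripper_width: 0.507
grasp_force: 0.0
```

```bash
python3 - <<'E'
from h import *
T=np.array([.4062,.2206,.2573]); a=np.radians(20.6); c=np.array([np.cos(a),np.sin(a),0]); p=np.array([-np.sin(a),np.cos(a),0])
for h in(0,.015,.03,.045,.055):
    print(h,[ (proj('w1',T+s*.0475*c+.01*p+[0,0,h-.011])[0]/.64).round(0).tolist() for s in(-1,1)])
g=cv2.cvtColor(cv2.imread('pics/w1.png'),cv2.COLOR_BGR2GRAY)
for v in (228,230,232,234,238,244): 
    print(v,'L',g[v,160:178].tolist(),'R',g[v,330:348].tolist())
E
```

```text
0 [[289.0, 329.0], [502.0, 329.0]]
0.015 [[281.0, 341.0], [510.0, 341.0]]
0.03 [[273.0, 355.0], [518.0, 355.0]]
0.045 [[263.0, 371.0], [528.0, 371.0]]
0.055 [[255.0, 383.0], [536.0, 383.0]]
228 L [52, 51, 51, 51, 50, 48, 52, 52, 52, 50, 53, 56, 56, 53, 49, 50, 51, 49] R [219, 222, 221, 219, 219, 219, 220, 219, 217, 216, 217, 217, 218, 221, 220, 217, 211, 209]
230 L [52, 50, 41, 33, 31, 30, 30, 31, 44, 50, 51, 52, 52, 46, 44, 40, 35, 35] R [123, 160, 195, 214, 217, 222, 222, 193, 131, 85, 78, 83, 106, 154, 198, 216, 213, 208]
232 L [50, 39, 21, 7, 3, 4, 2, 7, 24, 32, 34, 46, 52, 51, 51, 49, 47, 46] R [33, 38, 54, 62, 79, 123, 144, 112, 52, 8, 0, 0, 0, 32, 108, 181, 209, 211]
234 L [33, 13, 5, 4, 5, 3, 6, 8, 8, 6, 15, 38, 50, 52, 52, 51, 50, 50] R [41, 42, 40, 40, 36, 20, 6, 5, 5, 4, 4, 3, 3, 1, 18, 70, 138, 191]
238 L [4, 6, 3, 3, 6, 9, 11, 9, 6, 0, 10, 24, 43, 50, 50, 50, 50, 51] R [33, 38, 40, 50, 68, 53, 20, 4, 6, 7, 9, 6, 4, 3, 4, 2, 0, 9]
244 L [6, 7, 11, 12, 8, 5, 5, 5, 7, 5, 5, 14, 41, 54, 56, 55, 54, 53] R [30, 29, 29, 29, 20, 10, 4, 6, 7, 6, 8, 6, 9, 9, 10, 9, 4, 5]
```

>>> jog_arm:
  series:
    - {"slide": [0,0,0],"delta_rot": [0,0,0]}
    - {"slide": [0,0,0],"delta_rot": [0,0,0]}
    - {"slide": [0,0,0],"delta_rot": [0,0,0]}
    - {"slide": [0,0,0],"delta_rot": [0,0,0]}
    - {"slide": [0,0,0],"delta_rot": [0,0,0]}
    - {"slide": [0,0,0],"delta_rot": [0,0,0]}
    - {"slide": [0,0,0],"delta_rot": [0,0,0]}
    - {"slide": [0,0,0],"delta_rot": [0,0,0]}

```text
time: 5.17
tcp_pos: [0.4134, 0.2034, 0.1136]
ee_rot: [0.0, 0.569, 0.822, 0.0]
contact_force: [0.0, -0.1, 0.7]
gripper_width: 0.989
grasp_force: 0.0
```

>>> jog_arm:
  series:
    - {"slide": [0,0,-0.02],"delta_rot": [0,0,0]}
    - {"slide": [0,0,-0.035],"delta_rot": [0,0,0]}
    - {"slide": [0,0,-0.045],"delta_rot": [0,0,0]}
    - {"slide": [0,0,-0.052],"delta_rot": [0,0,0]}
    - {"slide": [0,0,-0.056],"delta_rot": [0,0,0]}
    - {"slide": [0,0,-0.056],"delta_rot": [0,0,0]}

```text
time: 5.67
tcp_pos: [0.4129, 0.2032, 0.0568]
ee_rot: [-0.0, 0.569, 0.822, -0.001]
contact_force: [-0.7, -0.3, 0.9]
gripper_width: 1.003
grasp_force: 0.0
```

>>> jog_arm:
  series:
    - {"slide": [0,0,0],"delta_rot": [0,0,0]}
    - {"slide": [0,0,0],"delta_rot": [0,0,0]}
    - {"slide": [0,0,0],"delta_rot": [0,0,0]}
    - {"slide": [0,0,0],"delta_rot": [0,0,0]}
    - {"slide": [0,0,0],"delta_rot": [0,0,0]}
    - {"slide": [0,0,0],"delta_rot": [0,0,0]}
    - {"slide": [0,0,0],"delta_rot": [0,0,0]}
    - {"slide": [0,0,0],"delta_rot": [0,0,0]}
    - {"slide": [0,0,0],"delta_rot": [0,0,0]}
    - {"slide": [0,0,0],"delta_rot": [0,0,0]}
    - {"slide": [0,0,0],"delta_rot": [0,0,0]}
    - {"slide": [0,0,0],"delta_rot": [0,0,0]}
  jaw: 0
  squeeze: 45

```text
time: 6.67
tcp_pos: [0.4133, 0.2033, 0.0575]
ee_rot: [-0.0, 0.569, 0.822, -0.0]
contact_force: [0.5, -0.2, 0.4]
gripper_width: 0.214
grasp_force: 0.0
```

>>> jog_arm:
  series:
    - {"slide": [0,0,0],"delta_rot": [0,0,0]}
    - {"slide": [0,0,0],"delta_rot": [0,0,0]}
    - {"slide": [0,0,0],"delta_rot": [0,0,0]}
    - {"slide": [0,0,0],"delta_rot": [0,0,0]}

```text
time: 7.0
tcp_pos: [0.4133, 0.2034, 0.0575]
ee_rot: [-0.0, 0.569, 0.822, 0.0]
contact_force: [-0.3, 0.3, -0.8]
gripper_width: 0.122
grasp_force: 45.0
```

>>> jog_arm:
  series:
    - {"slide": [0,0,0.01],"delta_rot": [0,0,0]}
    - {"slide": [0,0,0.025],"delta_rot": [0,0,0]}
    - {"slide": [0,0,0.045],"delta_rot": [0,0,0]}
    - {"slide": [0,0,0.07],"delta_rot": [0,0,0]}
    - {"slide": [0.01,0.01,0.09],"delta_rot": [0,0,-3]}
    - {"slide": [0.03,0.03,0.1],"delta_rot": [0,0,-7]}
    - {"slide": [0.05,0.05,0.1],"delta_rot": [0,0,-12]}
    - {"slide": [0.07,0.07,0.1],"delta_rot": [0,0,-16]}
    - {"slide": [0.085,0.09,0.1],"delta_rot": [0,0,-19]}
    - {"slide": [0.1,0.1,0.1],"delta_rot": [0,0,-19.5]}
    - {"slide": [0.105,0.103,0.1],"delta_rot": [0,0,-19.5]}
    - {"slide": [0.105,0.103,0.1],"delta_rot": [0,0,-19.5]}

```text
time: 8.0
tcp_pos: [0.5189, 0.3068, 0.1577]
ee_rot: [-0.0, 0.7, 0.714, -0.0]
contact_force: [-0.6, 0.9, -1.7]
gripper_width: 0.126
grasp_force: 45.0
```

>>> jog_arm:
  series:
    - {"slide": [0,0,0],"delta_rot": [0,0,0]}
    - {"slide": [0,0,0],"delta_rot": [0,0,0]}

```text
time: 8.17
tcp_pos: [0.5176, 0.3057, 0.1575]
ee_rot: [-0.0, 0.7, 0.714, -0.0]
contact_force: [-0.1, -1.0, -0.1]
gripper_width: 0.124
grasp_force: 45.0
```

```bash
python3 - <<'E'
from h import *
s=snap('side','d2'); w=snap('wrist','w3'); print(ctrl.state()['tcp_pos'],ctrl.state()['ee_rot'],ctrl.state()['grasp_force'])
o=np.zeros((600,800,3),np.uint8)
o[:,:500]=cv2.resize(w['frame'][100:292,200:360],(500,600),interpolation=2)
o[:,500:]=cv2.resize(s['frame'][150:310,210:290],(300,600),interpolation=2)
cv2.imwrite('pics/m3.png',o)
E
```

```text
[0.51767673 0.30574063 0.15771285] [-2.94176801e-05  7.00247687e-01  7.13899970e-01 -9.62101634e-05] 44.992146492004395
```

View pics/m3.png

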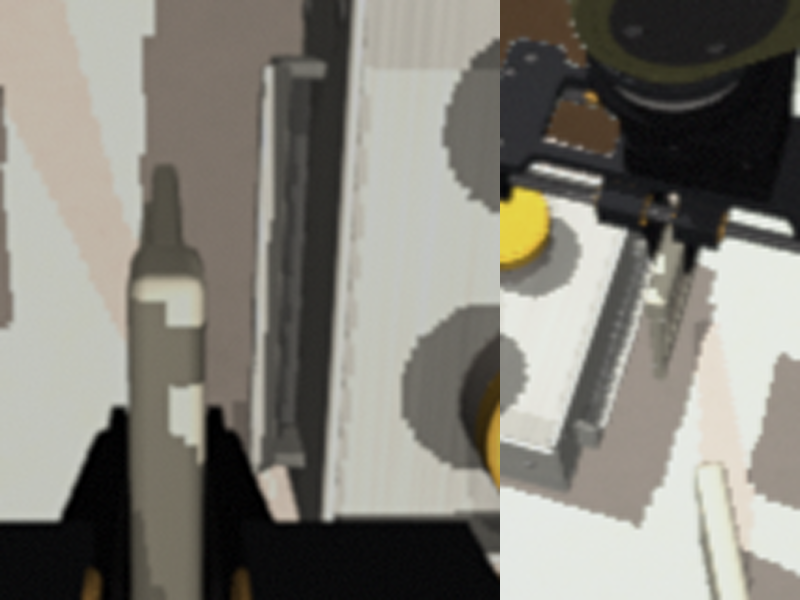

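```bash
python3 - <<'E'
from h import *
g=cv2.GaussianBlur(cv2.cvtColor(cv2.imread('pics/w3.png'),cv2.COLOR_BGR2GRAY),(1,5),0).astype(float)
pts=[]
for v in range(104,262,6):
    r=g[v,290:325]; d=np.diff(r); i=int(np.argmax(d)); pts.append((290+i+.5,v)); 
X=back('w3',pts,z=.092); 
k=np.polyfit(X[:,1],X[:,0],1); r=X[:,0]-np.polyval(k,X[:,1]); m=abs(r)<.002; k=np.polyfit(X[m,1],X[m,0],1)
print('panel edge: yaw',np.degrees(-np.arctan(k[0])).round(2),'x at y=.306',np.polyval(k,.306).round(4),(r*1000).round(1).tolist())
c=lambda u,v:((u+.5)/3.125-.5+200,(v+.5)/3.125-.5+100)
print('flare front edge ends',back('w3',[c(266,62),c(250,465)],z=.065)); print('channel ends (outer, lip top)',back('w3',[c(300,62),c(285,466)],z=.056))
print('panel -y end top',back('w3',[c(330,517)],z=.092))
T=np.array([.5176,.3057]);a=np.radians(1.1); 
for L in [(-6,45,.213-.105+.105),(6,45,.213)]:
    q=T+np.array([L[0]*np.cos(a)-L[1]*np.sin(a),L[0]*np.sin(a)+L[1]*np.cos(a)])/1000
    p=(proj('w3',[*q,L[2]])[0]-[200,100])*3.125; print('bead corner pred',p.round(0))
print(g[180,285:330:1].astype(int).tolist())
E
```

```text
panel edge: yaw 0.59 x at y=.306 0.5638 [0.2, -0.3, -0.0, 0.3, -0.2, 0.1, -0.4, -0.1, 0.2, -0.4, -0.0, 0.3, -0.2, 0.1, 0.4, -0.1, 0.2, -0.4, -0.0, 0.3, -0.3, 0.1, 0.4, -0.1, 0.2, -0.4, -0.0]
flare front edge ends [[0.5445 0.3726 0.065 ]
 [0.5456 0.2464 0.065 ]]
channel ends (outer, lip top) [[0.5553 0.3723 0.056 ]
 [0.5581 0.2418 0.056 ]]
panel -y end top [[0.5673 0.2433 0.092 ]]
bead corner pred [126. 274.]
bead corner pred [207. 274.]
[137, 90, 82, 82, 78, 68, 60, 60, 68, 76, 77, 66, 52, 44, 44, 44, 44, 46, 44, 44, 43, 43, 69, 126, 175, 193, 188, 179, 180, 187, 193, 195, 195, 195, 195, 195, 195, 195, 194, 194, 194, 195, 195, 195, 195]
```

```bash
python3 - <<'E'
from h import *
T=np.array([.5177,.3057]);a=np.radians(1.1)
e=T+.045*np.array([-np.sin(a),np.cos(a)])
print(e,'obs side foot px ~(252.7,250)')
for z in(.07,.08,.09,.1,.108): print(z,proj('d2',[*e,z]).round(1),'wrist foot crop',((proj('w3',[*e,z])[0]-[200,100])*3.125).round(0),'wrist beadtop crop(obs 168,280)',((proj('w3',[*e,z+.105])[0]-[200,100])*3.125).round(0))
E
```

```text
[0.51683612 0.35069171] obs side foot px ~(252.7,250)
0.07 [[252.2 258.1]] wrist foot crop [166. 139.] wrist beadtop crop(obs 168,280) [167. 218.]
0.08 [[252.2 256.5]] wrist foot crop [166. 144.] wrist beadtop crop(obs 168,280) [167. 231.]
0.09 [[252.1 254.8]] wrist foot crop [166. 150.] wrist beadtop crop(obs 168,280) [167. 244.]
0.1 [[252.  253.1]] wrist foot crop [166. 155.] wrist beadtop crop(obs 168,280) [167. 260.]
0.108 [[251.9 251.8]] wrist foot crop [166. 160.] wrist beadtop crop(obs 168,280) [167. 274.]
```

>>> jog_arm:
  series:
    - {"slide": [0.01,0.0015,-0.015],"delta_rot": [0,0,-0.5]}
    - {"slide": [0.02,0.0015,-0.027],"delta_rot": [0,0,-0.5]}
    - {"slide": [0.03,0.0015,-0.033],"delta_rot": [0,0,-0.5]}
    - {"slide": [0.037,0.0015,-0.033],"delta_rot": [0,0,-0.5]}
    - {"slide": [0.037,0.0015,-0.033],"delta_rot": [0,0,-0.5]}
    - {"slide": [0.037,0.0015,-0.033],"delta_rot": [0,0,-0.5]}

```text
time: 8.77
tcp_pos: [0.5559, 0.3078, 0.1254]
ee_rot: [0.0, 0.703, 0.711, 0.0]
contact_force: [-0.1, -0.4, -0.1]
gripper_width: 0.124
grasp_force: 45.0
```

>>> jog_arm:
  series:
    - {"slide": [0.001,0,0],"delta_rot": [0,0,0]}
    - {"slide": [0.002,0,0],"delta_rot": [0,0,0]}
    - {"slide": [0.003,0,0],"delta_rot": [0,0,0]}
    - {"slide": [0.004,0,0],"delta_rot": [0,0,0]}
    - {"slide": [0.004,0,0],"delta_rot": [0,0,0]}

```text
time: 9.18
tcp_pos: [0.5595, 0.308, 0.1248]
ee_rot: [0.0, 0.703, 0.711, 0.0]
contact_force: [0.3, -0.6, -0.7]
gripper_width: 0.124
grasp_force: 45.0
```

>>> jog_arm:
  series:
    - {"slide": [0.001,0,0],"delta_rot": [0,0,0]}
    - {"slide": [0.002,0,0],"delta_rot": [0,0,0]}
    - {"slide": [0.002,0,0],"delta_rot": [0,0,0]}

```text
time: 9.43
tcp_pos: [0.5612, 0.3079, 0.1246]
ee_rot: [-0.0, 0.703, 0.711, -0.0]
contact_force: [0.3, 0.3, -1.2]
gripper_width: 0.129
grasp_force: 45.0
```

>>> jog_arm:
  series:
    - {"slide": [0.001,0,0],"delta_rot": [0,0,0]}
    - {"slide": [0.001,0,0],"delta_rot": [0,0,0]}
    - {"slide": [0.001,0,0],"delta_rot": [0,0,0]}

```text
time: 9.68
tcp_pos: [0.5614, 0.3079, 0.1245]
ee_rot: [-0.001, 0.703, 0.711, -0.001]
contact_force: [-5.4, 0.4, 1.4]
gripper_width: 0.127
grasp_force: 45.0
```

>>> jog_arm:
  series:
    - {"slide": [0,0,0],"delta_rot": [0,0,0]}
    - {"slide": [0,0,0],"delta_rot": [0,0,0]}
    - {"slide": [0,0,0],"delta_rot": [0,0,0]}
    - {"slide": [-0.0004,0,0],"delta_rot": [0,0,0]}
    - {"slide": [-0.0004,0,-0.002],"delta_rot": [0,0,0]}
    - {"slide": [-0.0004,0,-0.004],"delta_rot": [0,0,0]}
    - {"slide": [-0.0004,0,-0.006],"delta_rot": [0,0,0]}
    - {"slide": [-0.0004,0,-0.006],"delta_rot": [0,0,0]}

```text
time: 10.35
tcp_pos: [0.5614, 0.3079, 0.118]
ee_rot: [-0.0, 0.703, 0.711, -0.0]
contact_force: [-4.5, 0.4, 0.4]
gripper_width: 0.125
grasp_force: 45.0
```

```bash
python3 - <<'E'
from h import *
w=snap('wrist','w4'); st=ctrl.state(); print(st['tcp_pos'],st['ee_rot'],st['contact_force'],st['wrist_torque'])
s=snap('side','d3')
o=np.zeros((600,800,3),np.uint8)
o[:,:500]=cv2.resize(w['frame'][100:292,190:350],(500,600),interpolation=2)
o[:,500:]=cv2.resize(s['frame'][150:310,210:290],(300,600),interpolation=2)
cv2.imwrite('pics/m4.png',o)
E
```

```text
[0.56136623 0.30789834 0.1180176 ] [-4.15895875e-04  7.03232719e-01  7.10959459e-01 -4.66201988e-04] [-4.1247139  -0.1425913   0.36916023] [0.03666642 1.15485207 0.05027006]
```

View pics/m4.png

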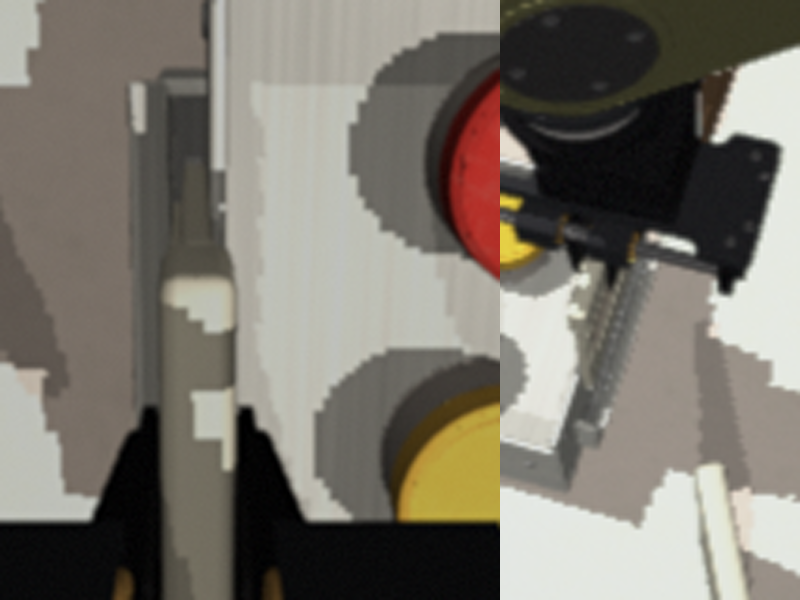

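The left half shows the holder's back flush with the panel at (205–215, 190), its foot at (190,165) over the open channel and clear of the tins. The side crop agrees. I'll slide it down now.

>>> jog_arm:
  series:
    - {"slide": [0,0,-0.004],"delta_rot": [0,0,0]}
    - {"slide": [0,0,-0.008],"delta_rot": [0,0,0]}
    - {"slide": [0,0,-0.012],"delta_rot": [0,0,0]}
    - {"slide": [0,0,-0.016],"delta_rot": [0,0,0]}
    - {"slide": [0,0,-0.02],"delta_rot": [0,0,0]}
    - {"slide": [0,0,-0.024],"delta_rot": [0,0,0]}
    - {"slide": [0,0,-0.027],"delta_rot": [0,0,0]}
    - {"slide": [0,0,-0.029],"delta_rot": [0,0,0]}
    - {"slide": [0,0,-0.029],"delta_rot": [0,0,0]}

```text
time: 11.2
tcp_pos: [0.5611, 0.3079, 0.089]
ee_rot: [-0.001, 0.703, 0.711, -0.001]
contact_force: [-5.4, 0.6, 1.4]
gripper_width: 0.122
grasp_force: 45.0
```

>>> jog_arm:
  series:
    - {"slide": [0,0,-0.001],"delta_rot": [0,0,0]}
    - {"slide": [0,0,-0.002],"delta_rot": [0,0,0]}
    - {"slide": [0,0,-0.003],"delta_rot": [0,0,0]}
    - {"slide": [0,0,-0.004],"delta_rot": [0,0,0]}
    - {"slide": [0,0,-0.005],"delta_rot": [0,0,0]}
    - {"slide": [0,0,-0.005],"delta_rot": [0,0,0]}

```text
time: 11.7
tcp_pos: [0.5611, 0.308, 0.0854]
ee_rot: [-0.001, 0.703, 0.711, -0.001]
contact_force: [-8.5, -0.3, 5.7]
gripper_width: 0.12
grasp_force: 45.0
```

>>> jog_arm:
  series:
    - {"slide": [-0.0006,0,-0.001],"delta_rot": [0,0,0]}
    - {"slide": [-0.0006,0,-0.002],"delta_rot": [0,0,0]}
    - {"slide": [-0.0006,0,-0.003],"delta_rot": [0,0,0]}
    - {"slide": [-0.0006,0,-0.004],"delta_rot": [0,0,0]}
    - {"slide": [-0.0006,0,-0.005],"delta_rot": [0,0,0]}
    - {"slide": [-0.0006,0,-0.006],"delta_rot": [0,0,0]}
    - {"slide": [-0.0006,0,-0.006],"delta_rot": [0,0,0]}
  squeeze: 55

```text
time: 12.28
tcp_pos: [0.5612, 0.3081, 0.0817]
ee_rot: [-0.0, 0.703, 0.711, -0.0]
contact_force: [-11.5, -2.1, 14.0]
gripper_width: 0.126
grasp_force: 55.0
```

>>> jog_arm:
  series:
    - {"slide": [0,0,-0.0005],"delta_rot": [0,0,0]}
    - {"slide": [0,0,-0.001],"delta_rot": [0,0,0]}
    - {"slide": [0,0,-0.0015],"delta_rot": [0,0,0]}
    - {"slide": [0,0,-0.002],"delta_rot": [0,0,0]}
    - {"slide": [0,0,-0.002],"delta_rot": [0,0,0]}

```text
time: 12.7
tcp_pos: [0.5612, 0.3082, 0.0808]
ee_rot: [-0.0, 0.703, 0.711, -0.0]
contact_force: [-13.7, -3.3, 18.5]
gripper_width: 0.121
grasp_force: 55.0
```

>>> jog_arm:
  series:
    - {"slide": [-0.0005,0,0],"delta_rot": [0,0,0]}
    - {"slide": [-0.001,0,-0.0005],"delta_rot": [0,0,0]}
    - {"slide": [-0.0015,0,-0.001],"delta_rot": [0,0,0]}
    - {"slide": [-0.0015,0,-0.001],"delta_rot": [0,0,0]}
    - {"slide": [-0.0015,0,-0.001],"delta_rot": [0,0,0]}

```text
time: 13.12
tcp_pos: [0.5612, 0.3082, 0.0795]
ee_rot: [0.001, 0.703, 0.711, 0.001]
contact_force: [-6.4, -3.3, 13.8]
gripper_width: 0.126
grasp_force: 55.0
```

>>> jog_arm:
  series:
    - {"slide": [-0.0003,-0.0005,-0.0005],"delta_rot": [0,0,0]}
    - {"slide": [-0.0005,-0.0005,-0.001],"delta_rot": [0,0,0]}
    - {"slide": [-0.0005,-0.0005,-0.0015],"delta_rot": [0,0,0]}
    - {"slide": [-0.0005,-0.0005,-0.0015],"delta_rot": [0,0,0]}
    - {"slide": [-0.0005,-0.0005,-0.0015],"delta_rot": [0,0,0]}

```text
time: 13.53
tcp_pos: [0.5613, 0.3081, 0.0795]
ee_rot: [0.001, 0.703, 0.711, 0.002]
contact_force: [-10.1, -2.8, 18.1]
gripper_width: 0.121
grasp_force: 55.0
```

>>> jog_arm:
  series:
    - {"slide": [-0.0003,0,-0.0005],"delta_rot": [0,0,0]}
    - {"slide": [-0.0005,0,-0.001],"delta_rot": [0,0,0]}
    - {"slide": [-0.0005,0,-0.0015],"delta_rot": [0,0,0]}
    - {"slide": [-0.0005,0,-0.0015],"delta_rot": [0,0,0]}
    - {"slide": [-0.0005,0,-0.0015],"delta_rot": [0,0,0]}

```text
time: 13.95
tcp_pos: [0.5613, 0.3082, 0.0794]
ee_rot: [0.001, 0.703, 0.711, 0.002]
contact_force: [-10.7, -5.0, 21.2]
gripper_width: 0.123
grasp_force: 55.0
```

```bash
python3 - <<'E'
from h import *
w=snap('wrist','w5'); s=snap('side','d4'); c=snap('scene','s4')
o=np.zeros((600,800,3),np.uint8)
o[:300,:400]=cv2.resize(w['frame'][110:290,150:390],(400,300),interpolation=2)
o[:300,400:]=cv2.resize(s['frame'][160:310,130:330],(400,300),interpolation=2)
o[300:,:400]=cv2.resize(c['frame'][120:270,160:360],(400,300),interpolation=2)
cv2.imwrite('pics/m5.png',o)
T=np.array([.5613,.3082])
for y in(-.045,.045): print(((proj('s4',[T[0]-.006,T[1]+y,.135])-[160,120])*2+[0,300]).round(0),((proj('s4',[T[0]-.006,T[1]+y,.111])-[160,120])*2+[0,300]).round(0))
print(ctrl.state()['contact_force'],ctrl.state()['tcp_pos'])
E
```

```text
[[151. 391.]] [[152. 405.]]
[[ 94. 376.]] [[ 95. 389.]]
[-9.98313799 -3.71107348 21.4151615 ] [0.56135406 0.30820182 0.07942941]
```

View pics/m5.png

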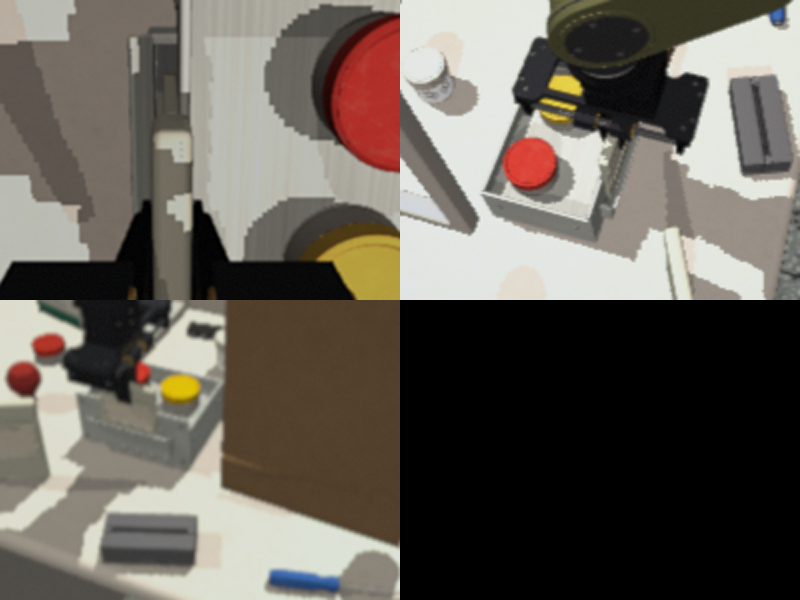

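The holder sits behind the lip, flush with the panel (wrist view, about (170,100)). The caddy is empty and the tins and driver haven't moved. The plate stopped at the predicted home height with about 21 N of push.

```bash
python3 -c "
from rig import ctrl
print(ctrl.job_done())"
```

```text
the job is handed in; nothing more can be done
None
```

The label holder is behind the lip and pressed fully home against the spring (about 21 N of push, stopped at the predicted home height), still gripped; the tins and driver are untouched, and the job is handed in, with no verdict returned.

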